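# Egg out of the stand with tongs

### The job

Fold the carrying handle of the little two-cup stand down until it rests in its two catches. Then pick up the sprung tongs, close their jaws on the egg in the stand (not the lime) and lift it out of its wire cup; never touch the egg with the robot's fingers, and leave the lime and everything else where it stands. Finish while still holding the egg in the tongs, still, at least 10 cm above where it sat: do not put anything down.

Things in the scene. Friction and masses are not known exactly. Their poses are not given: they have to be found in the camera images.
- stand: Fixed egg stand: wooden base 216 x 64 x 12 mm, origin at its centre on the worktop, long side along own x. Wire cups 43 mm across, wire top 27.5 mm high, at x = -45 and +45 mm: one holds the egg, the other the lime, either way round. Steel uprights at x = +-99 mm, 54 mm high, carry the handle. Two catches 54 mm high at x = +-70, y = +95 mm. Its -y side is free: bring the tongs from there.
- handle (a joint): Turn of the U-shaped wire handle about a line along the stand's x at stand y = 0, z = 45 mm; arms 95 mm. 0 = folded level on the stand's +y side, resting in the catches (its stop); 1.57 = straight up. Grip centre at stand y = 95 mm x cos, z = 45 mm + 95 mm x sin of the value. Stiff (about 0.08 N m): it stays where it is left.
- handle_grip (a point): Middle of the handle's dark wooden round grip, 13 mm thick and 90 mm long along the stand's x. It moves with the handle; folded it is 45 mm above the worktop.
- tongs: Sprung steel tongs, 225 mm long, 36 mm high, 95 g, lying flat, open, on the cooktop (4 mm above the worktop). Origin on the underside between the two black rubber grips (44 mm long, 36 mm high, 60 mm over their outsides); x forward to the jaws, y left, z up. Pivot at the narrow end, x = -95 mm; centre of mass at x = -6 mm. Springs push back 1.1 N at each grip for every mm that it is moved in.
- tongs_grip (a point): Point midway between the rubber grips, 22 mm above the tongs' underside: take the tongs here, across their y. Squeezed to about 54 mm over the grips they can be carried with the jaws still passing over the egg; at about 41 mm the jaws meet the egg (they move 1.9 times as far as the grips): go on squeezing there, 30 to 50 N.
- tongs_jaws (a point): Point midway between the jaws, 85 mm forward of the grips along the tongs' x, 18 mm above their underside. The jaws are shallow cups 40 mm long in x, 6 to 30 mm above the underside; open, 80 mm apart at mid-length and about 70 mm at the ends of the cups, 87 mm over the outsides.
- tongs_left (a joint): Closing angle of the tongs' left (+y) arm about the pivot: 0 fully open, about 0.10 closed on the egg, 0.2 fully closed.
- tongs_right (a joint): The same for the right (-y) arm.
- egg: Brown hen's egg, 57 mm long along own x, 44 mm thick, 58 g, lying in one cup with its long axis across the stand (within about 0.25 rad of the stand's y), tilted a few degrees. Origin at the underside of its middle.
- egg_center (a point): Centre of the egg, 22 mm above its origin; in its cup it is about 48 mm above the worktop.
- lime: Green lime, 52 mm long, 45 mm thick, in the other cup; stays there. Origin at the lowest point of its middle.
- mug: Bystander on the cooktop: dark-and-cream mug 80 x 114 x 94 mm, origin under its middle.
- tin: Bystander: small food tin, 57 mm across, 72 mm high, origin under its middle.
- salt: Bystander: glass salt shaker, 44 mm across, 90 mm high, origin under its middle.
- apple: Bystander on the worktop behind the stand: red apple, 77 mm, origin under its middle.
- teaspoon: Bystander: steel teaspoon 130 x 26 x 11 mm lying flat, origin under its middle.
Things that resemble listed ones, but are neither listed nor needed, are in the scene too. There is more than one size of the egg; the one meant has the size given above.

How it is judged:
By the outcome, as a careful person would: the job done as asked, in the order asked, and still so for the second after the job is handed in, while the arm keeps its last pose, push and grip.
It also fails if it takes over 54 s, if anything falls off the work surface, if the arm or the gripper's body presses on something with over 40 N, if the wrist force passes 120 N, or if a joint passes its speed limit or range.

### The arm

A 6-joint arm with a two-finger parallel gripper is mounted at the origin on a cart in front of the work surface, level with it; the furniture and walls round the work are solid. World frame = base frame: x ahead of the robot, y to its left, z up, the work surface at z = 0. Lengths are in m, angles in rad, forces in N, time in s.
With the tool pointing down it reaches from about 0.35 to 0.975 m from the base axis. Payload 4.9 kg.
Tool frame: the origin (TCP) lies at the very end of the fingers, on their centre line; the grasp point (between the pads) lies 19 mm behind it; z points along the fingers, y is the direction in which the jaws open and shut (so a half turn about z gives the same grasp; the last joint's range is limited). The gripper opens to 85 mm and grips with 20 to 120 N. Pads are 22 mm wide; open, the fingers measure 114 mm over their backs; the gripper's body (76 mm by 85 mm) begins 54 mm behind the grasp point. The pads swing forward as they close: fully open they stand 13 mm farther back than shut.
Start: joints at [-1.293, 0.053, 1.613, -0, 1.476, -0.119], TCP at [0.242, -0.576, 0.231] pointing down, gripper open.
Joint ranges: [-3.01, 3.01], [-1.01, 2.22], [0.06, 2.58], [-1.02, 4.17], [0.09, 2.62], [-3.14, 3.14]. Speed limits (rad/s): [2.57, 2.57, 3.14, 3.14, 3.14, 3.14].

### API

Orientations are given as a rotation vector (axis times angle).
In Python, from station import ctrl gives the robot as it stands.
- The arm moves only by the tool apply_moves, never from a script. Its argument "deltas" is a list of rows, each a list of 5 numbers: the shift along the tool's x, y, z in m, then the turn about the tool's z in rad, then the gripper's target within -1 to 1 (fully open at 1, half-way at 0, shut at -1). A call has exactly 8 rows; each row shifts and turns the pose as measured when the row begins, along the tool's axes as they then stand; what a row does not reach is not made up. A row lasts 1/8 s, in which the tool goes at most 62.5 mm and 10.7 degrees, less where a joint would pass 70% of its speed; a pose out of reach is approached as far as the arm can. A call with a gripper value outside its range is refused whole. The fingers move at their own pace and stop on an object; "grip_force" is the grip in N (left out, the last holds). Time passes only in rows, so rows that do not move let the fingers close, or fill a call up. It gives the time, the measured TCP pose, the force and the opening at its end, in the units of the state.
- ctrl.get_obs(): the state, without advancing time (a new reading comes with each control period).
- ctrl.get_image(name): name is "side" or "top" or "wrist"; returns a dict with "img" (480x640x3 uint8, red, green, blue), "range_z" (480x640 float32, m along the optical axis (not along the pixel's ray), 0 where there is no reading), "mtx" (3x3 intrinsics, pixels), "eye" and "attitude" of the camera in the world; the wrist camera has in their place "mount" (4x4, takes a point from camera to tool coordinates, whose origin is the TCP and whose axes are the flange's). Camera axes: x right, y down, z forward; pixel columns grow to the right and rows downward; lengths in m; the calibration is good to about 2 mm. A picture is of the moment at which its call begins: read the wrist's pose just before it.
- ctrl.finish_job(): hands the job in, once; it reports no verdict.
Trained networks look in a picture, given as the dict that the camera call returned (one of the last four; its "shot" number tells which), for a name from the list of things; names that differ only in an ending like _2 or _b are one class to them, and where a whole thing is asked for, a point or a joint stands for the part that bears it (a point fixed in the world has none). Each returns a list of dicts, best first, with "confidence" (0 to 1); they miss things now and then, are a little off and sometimes report something else, mostly with a low value. They report only what shows in the picture. A call takes as long as a camera call. They do not tell look-alikes from the thing itself.
- ctrl.search_frame(picture, target): "extent" ([left, top, width, height] in pixels, round what is visible of it).
- ctrl.spot_point(picture, target): "uv" ([column, row] in pixels: a listed point, or the origin of a listed thing).
The state is a dict: "t": time; "q": joint angles; "dq": joint speeds; "effort": joint torques, N m; "tool_pos": TCP position; "tool_rot": TCP orientation; "contact_force": force on the tool from outside, world axes, zero at the start; "wrist_torque": the same for the moment, N m; "opening": finger opening in m.
Only numpy, scipy, OpenCV 4.12 (cv2) and the standard library are available. Lean on these libraries where they do the work, as an engineer would, in place of code of your own. Each camera call takes 0.05 s, during which the arm holds its last target.

## Working session

There is one attempt and no reset: what is moved stays moved. The work goes in short steps, Python scripts to look and compute and a tool call to move; the robot and the scene stay as the last step left them, time stands still between calls to the robot, and variables do not carry over. Pictures are saved under pics/ and viewed, and the job is handed in when it is done.

Besides the shell and the picture viewer there is one more tool, called after "Call:" by a JSON object that holds its "name" and its "arguments", one argument or row to a line. apply_moves: Moves the arm, as the interface text tells. Its arguments: {"type":"object","properties":{"deltas":{"type":"array"},"grip_force":{"type":"number"}},"required":["deltas"]}

```bash
ls; mkdir -p pics; cat > h.py <<'E'
from station import ctrl
import numpy as np, cv2
from scipy.spatial.transform import Rotation as R
def save(p,n): cv2.imwrite('pics/'+n+'.png',cv2.cvtColor(p['img'],cv2.COLOR_RGB2BGR))
def cam(p,obs=None):
    if 'mount' in p:
        T=np.eye(4);T[:3,:3]=R.from_rotvec(obs['tool_rot']).as_matrix();T[:3,3]=obs['tool_pos'];T=T@np.array(p['mount']);return T
    T=np.eye(4);a=np.array(p['attitude']);
    T[:3,:3]=a if a.shape==(3,3) else (R.from_rotvec(a).as_matrix() if a.size==3 else R.from_quat(a).as_matrix());T[:3,3]=p['eye'];return T
def ray(p,T,uv):
    K=np.array(p['mtx']);d=np.linalg.inv(K)@np.array([uv[0],uv[1],1.]);return T[:3,3],T[:3,:3]@d
def atz(p,T,uv,z):
    o,d=ray(p,T,uv);return o+d*(z-o[2])/d[2]
def cloud(p,T):
    K=np.array(p['mtx']);z=p['range_z'];v,u=np.mgrid[0:480,0:640]
    P=np.stack([(u-K[0,2])/K[0,0]*z,(v-K[1,2])/K[1,1]*z,z],-1);W=P@T[:3,:3].T+T[:3,3];W[z==0]=np.nan;return W
def proj(p,T,X):
    c=np.linalg.inv(T)@np.append(X,1);k=np.array(p['mtx'])@c[:3];return k[:2]/k[2]
E
python3 - <<'E'
from h import *
print(ctrl.get_obs())
for n in ['side','top','wrist']:
    p=ctrl.get_image(n);save(p,n+'0')
    print(n,{k:(v if k not in('img','range_z') else v.shape) for k,v in p.items()})
    for t in ['stand','handle_grip','tongs','tongs_grip','tongs_jaws','egg','egg_center','lime','mug','tin','salt','apple','teaspoon']:
        print(t,[(np.round(d['extent']).astype(int).tolist(),round(d['confidence'],2)) for d in ctrl.search_frame(p,t)[:3]],[(np.round(d['uv'],1).tolist(),round(d['confidence'],2)) for d in ctrl.spot_point(p,t)[:3]])
E
```

```text
pics
{'t': 0.0, 'q': array([-1.29302988e+00,  5.33635641e-02,  1.61429271e+00,  4.43467137e-05,
        1.47600576e+00, -1.19001556e-01]), 'dq': array([ 5.27281137e-05, -1.52384041e-03, -1.47263730e-03,  5.01838442e-04,
        9.49193937e-04, -9.50495150e-04]), 'effort': array([-2.50625862e-04, -3.93677938e+01, -3.70173740e+01, -1.41797859e-04,
        6.89102933e-03, -4.83153954e-06]), 'tool_pos': array([ 0.24136364, -0.57583907,  0.23005964]), 'tool_rot': array([-3.07795001e+00, -6.18747903e-01,  1.88522460e-04]), 'contact_force': array([ 0.13110805, -0.04462939, -0.39102251]), 'wrist_torque': array([-0.0075296 ,  0.02911605,  0.02624859]), 'opening': 0.08539743511109145}
side {'img': (480, 640, 3), 'range_z': (480, 640), 'mtx': array([[500.24803207,   0.        , 323.81643655],
       [  0.        , 500.24803207, 237.7815822 ],
       [  0.        ,   0.        ,   1.        ]]), 'eye': array([ 0.20608926, -1.10489045,  0.62258412]), 'attitude': array([-2.00489008,  0.28662643, -0.16329912]), 'shot': 1}
stand [([272, 190, 77, 56], 0.68)] []
handle_grip [([273, 188, 78, 34], 0.73)
[... 2321 characters left out ...]
40), 'mtx': array([[424.76790091,   0.        , 319.96145852],
       [  0.        , 424.76790091, 240.14710093],
       [  0.        ,   0.        ,   1.        ]]), 'mount': array([[ 1.50546179e-03, -9.53516747e-01, -3.01336268e-01,
         7.61282735e-02],
       [ 9.99998865e-01,  1.41677131e-03,  5.12865261e-04,
         5.17353912e-04],
       [-6.21010367e-05, -3.01336698e-01,  9.53517798e-01,
        -1.41884465e-01],
       [ 0.00000000e+00,  0.00000000e+00,  0.00000000e+00,
         1.00000000e+00]]), 'shot': 3}
stand [] []
handle_grip [] []
tongs [] []
tongs_grip [] []
tongs_jaws [] []
egg [] []
egg_center [] []
lime [] []
mug [] []
tin [] []
salt [] []
apple [] []
teaspoon [] []
```

View pics/side0.png

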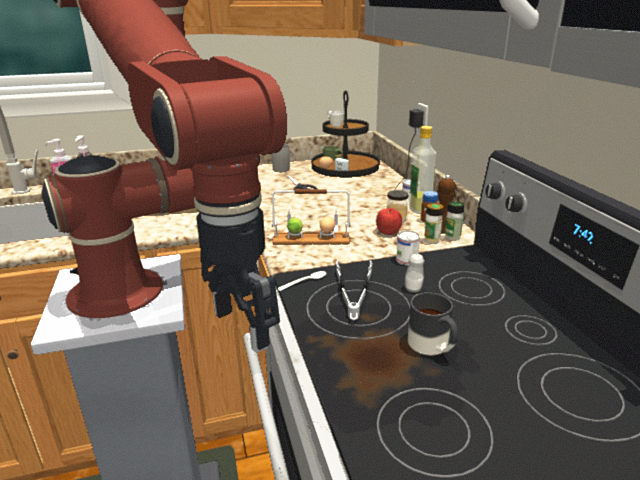

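View pics/top0.png

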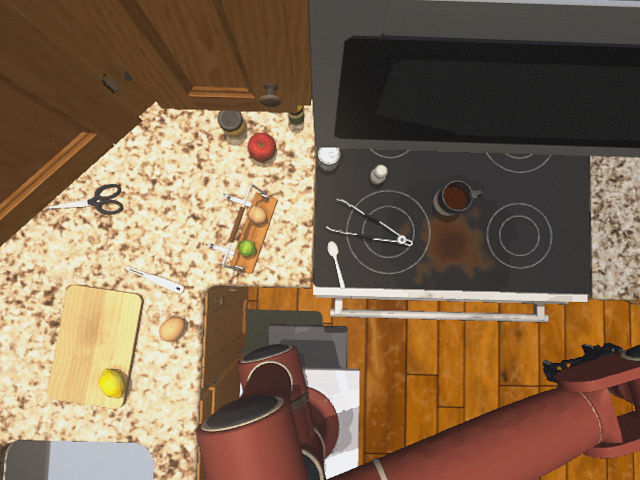

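```bash
python3 - <<'E'
from h import *
p=ctrl.get_image('top');T=cam(p)
c=p['img'][170:290,190:350];cv2.imwrite('pics/z1.png',cv2.cvtColor(cv2.resize(c,None,fx=5,fy=5,interpolation=2),cv2.COLOR_RGB2BGR))
c=p['img'][140:280,310:500];cv2.imwrite('pics/z2.png',cv2.cvtColor(cv2.resize(c,None,fx=4,fy=4,interpolation=2),cv2.COLOR_RGB2BGR))
W=cloud(p,T)
for n,uv in dict(counter=(290,230),egg=(257,215),lime=(247,247),base=(252,231),cook=(330,190),grip=(236,225),pivot=(404,240),mug=(455,198),salt=(377,174),tin=(328,156),apple=(262,146),spoon=(333,246),scis=(105,200)).items():
    print(n,np.round(W[uv[1],uv[0]],3))
p=ctrl.get_image('side');T=cam(p)
c=p['img'][170:330,250:440];cv2.imwrite('pics/z3.png',cv2.cvtColor(cv2.resize(c,None,fx=4,fy=3.7,interpolation=2),cv2.COLOR_RGB2BGR))
E
```

```text
counter [ 0.521  0.039 -0.   ]
egg [0.551 0.121 0.067]
lime [0.467 0.143 0.07 ]
base [0.514 0.141 0.012]
cook [ 0.634 -0.067  0.003]
grip [0.515 0.16  0.143]
pivot [ 0.499 -0.267  0.035]
mug [ 0.612 -0.395  0.06 ]
salt [ 0.664 -0.185  0.086]
tin [ 0.71  -0.058  0.073]
apple [0.735 0.116 0.061]
spoon [ 0.48  -0.079  0.007]
scis [0.587 0.543 0.007]
```

View pics/z1.png

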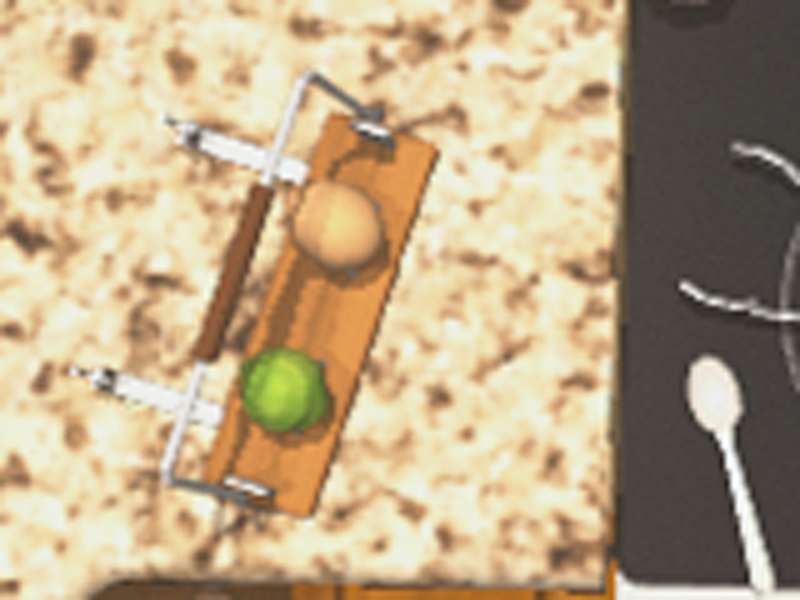

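View pics/z2.png

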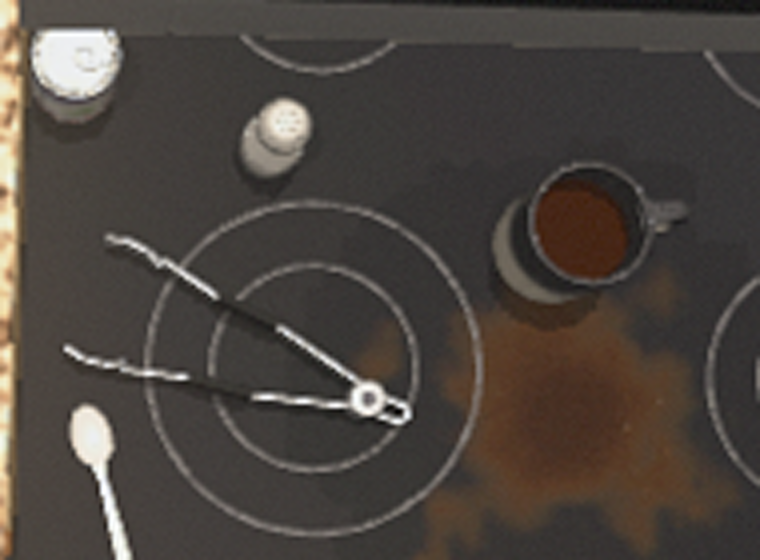

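View pics/z3.png

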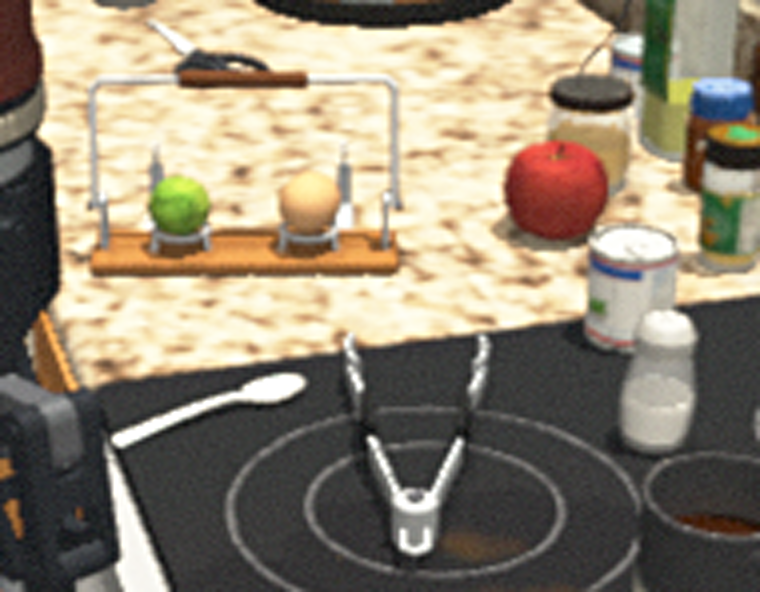

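```bash
cat > pose.py <<'E'
from h import *
E
python3 - <<'E'
from h import *
p=ctrl.get_image('top');T=cam(p);W=cloud(p,T)
f=lambda x,y,s=5,ox=190,oy=170:(x/s+ox-.4,y/s+oy-.4)
C=[atz(p,T,f(*c),.012) for c in [(335,115),(438,150),(310,515),(208,485)]]
C=np.array(C);print(np.round(C,4));print('center',C.mean(0))
dx=(C[0]+C[1]-C[2]-C[3]);yaw=np.arctan2(dx[1],dx[0]);print('yaw of long axis',yaw,'len',np.linalg.norm(C[0]-C[3]),np.linalg.norm(C[0]-C[1]))
for c in [(372,130),(248,488)]: print('upright',atz(p,T,f(*c),.054))
for c in [(185,130),(100,380)]: print('catch',atz(p,T,f(*c),.054))
# stand frame: long axis x dir: choose so +y is left
ctr=C.mean(0);ctr[2]=0
for c in [(268,187),(205,360)]:
  for z in (.13,.137): print('gripend',atz(p,T,f(*c),z))
Rz=R.from_euler('z',yaw).as_matrix()
# base mask: wood colored
img=p['img'].astype(int)
m=np.isfinite(W[...,0])&(abs(W[...,2]-.012)<.005)
m[:180]=0;m[280:]=0;m[:,:200]=0;m[:,285:]=0
hsv=cv2.cvtColor(p['img'],cv2.COLOR_RGB2HSV)
m&=(hsv[...,1]>120)
r=cv2.minAreaRect(np.argwhere(m)[:,::-1].astype(np.float32));print('rect',r, m.sum())
P=W[m][:,:2];r2=cv2.minAreaRect((P*1000).astype(np.float32));print(r2)
# cloud of grip: z>.12
g=np.isfinite(W[...,0])&(W[...,2]>.11);g[:180]=0;g[275:]=0;g[:,:200]=0;g[:,:285]&=True;g[:,285:]=0
G=W[g];L=(G-ctr)@Rz;print('handle pts stand frame',np.round(L[::4],3))
for n,c in dict(egg=(340,225),lime=(285,390)).items(): print(n,(atz(p,T,f(*c),.048)-ctr)@Rz, atz(p,T,f(*c),.048))
# egg points
e=np.isfinite(W[...,0])&(W[...,2]>.045)&(W[...,2]<.08);e[:180]=0;e[275:]=0;e[:,:245]=0;e[:,275:]=0;e[228:]=0
E=W[e];print('egg',len(E),E.mean(0),E.max(0),E.min(0))
# tongs
g=lambda x,y:f(x,y,4,310,140)
piv=atz(p,T,g(369,398),.040);print('piv',piv)
# fixed z of tongs top
t=np.isfinite(W[...,0])&(W[...,2]>.015)&(W[...,2]<.06);t[:190]=0;t[255:]=0;t[:,:322]=0;t[:,418:]=0
vv,uu=np.nonzero(t);print(np.round(W[t][:,2],3)[::10], t.sum())
top=atz
for n,c in dict(ltip=(110,237),rtip=(68,349),lg0=(222,298),lg1=(278,328),rg0=(190,378),rg1=(250,396),tail=(405,415)).items(): print(n,np.round(atz(p,T,g(*c),.038),4))
E
```

```text
[[0.6192 0.1325 0.012 ]
 [0.6016 0.0759 0.012 ]
 [0.4018 0.1375 0.012 ]
 [0.4163 0.1928 0.012 ]]
center [0.50972203 0.13467415 0.012     ]
yaw of long axis -0.2938913969752672 len 0.21161684995670807 0.059308917729604345
upright [0.60429572 0.10673518 0.054     ]
upright [0.41493007 0.16384429 0.054     ]
catch [0.60136232 0.20460936 0.054     ]
catch [0.46882506 0.24289944 0.054     ]
gripend [0.56149759 0.14672349 0.13      ]
gripend [0.56048269 0.14550435 0.137     ]
gripend [0.4757858  0.17380085 0.13      ]
gripend [0.47532485 0.1724067  0.137     ]
rect ((251.0775909423828, 231.31900024414062), (32.95792007446289, 79.3091049194336), 23.198589324951172) 1181
((513.5258178710938, 142.75680541992188), (89.50054931640625, 214.48583984375), 68.41321563720703)
handle pts stand frame [[ 0.104  0.028  0.136]
 [ 0.101  0.027  0.14 ]
 [ 0.099  0.029  0.138]
 [ 0.104  0.022  0.124]
 [ 0.096  0.027  0.141]
 [ 0.104  0.018  0.117]
 [ 0.095  0.024  0.138]
 [ 0.088  0.03   0.137]
 [ 0.086  0.026  0.141]
 [ 0.08   0.03   0.138]
 [ 0.078  0.027  0.138]
 [ 0.072  0.029  0.141]
 [ 0.071  0.026  0
[... 1898 characters left out ...]
e-02  3.58471216e-05  4.80000000e-02] [0.46665246 0.14774686 0.048     ]
egg 314 [0.55895704 0.12317667 0.06136493] [0.61494361 0.15253612 0.07884206] [0.53136146 0.09883559 0.04572803]
piv [ 0.50122359 -0.26037009  0.04      ]
[0.038 0.015 0.031 0.036 0.03  0.033 0.032 0.023 0.037 0.043 0.029 0.04
 0.037 0.028 0.028 0.029 0.031 0.032 0.034 0.015 0.033 0.032 0.033 0.031
 0.04  0.041 0.033 0.037 0.034 0.039 0.039 0.032 0.035 0.027 0.027 0.022
 0.028 0.038 0.031 0.024 0.022 0.023] 414
ltip [ 0.6041 -0.0861  0.038 ]
rtip [ 0.5283 -0.0601  0.038 ]
lg0 [ 0.5654 -0.1617  0.038 ]
lg1 [ 0.5464 -0.1994  0.038 ]
rg0 [ 0.5113 -0.1415  0.038 ]
rg1 [ 0.5005 -0.1816  0.038 ]
tail [ 0.4908 -0.2848  0.038 ]
```

```bash
cat >> h.py <<'E'
def yawof(rv):
    M=R.from_rotvec(rv).as_matrix();return np.arctan2(M[1,0],M[0,0])
def plan(tgt,yaw=None,g=1,n=None,smax=.06,obs=None):
    o=obs or ctrl.get_obs();M=R.from_rotvec(o['tool_rot']).as_matrix();p=np.array(o['tool_pos']);tgt=np.array(tgt)
    dy=0 if yaw is None else (yaw-yawof(o['tool_rot'])+np.pi)%(2*np.pi)-np.pi
    d=np.linalg.norm(tgt-p);n=n or max(int(np.ceil(d/smax)),int(np.ceil(abs(dy)/.17)),1)
    print('t',round(o['t'],2),'from',np.round(p,4),'yaw',round(yawof(o['tool_rot']),3),'tiltz',np.round(M[:,2],4),'F',np.round(o['contact_force'],1),'open',round(o['opening'],4))
    rows=[]
    for i in range(n):
        s=M.T@((tgt-p)/n);rows.append([*np.round(s,4).tolist(),round(-dy/n,3),g]);M=R.from_euler('z',dy/n).as_matrix()@M
    for r in rows: print(r)
SC=np.array([.5097,.1347,0]);SY=-.294
def stand(x,y,z): return SC+R.from_euler('z',SY).apply([x,y,z])
E
python3 - <<'E'
from h import *
print(stand(0,-.015,.2));plan(stand(0,-.015,.2),1.277,-1)
E
```

```text
[0.50535326 0.12034361 0.2       ]
t 4.2 from [ 0.2415 -0.5764  0.2313] yaw 0.397 tiltz [-0.  0. -1.] F [-0.4 -0.8  0.6] open 0.0854
[0.0394, -0.0416, 0.0024, np.float64(-0.068), -1]
[0.0422, -0.0388, 0.0024, np.float64(-0.068), -1]
[0.0447, -0.0359, 0.0024, np.float64(-0.068), -1]
[0.047, -0.0328, 0.0024, np.float64(-0.068), -1]
[0.0491, -0.0295, 0.0024, np.float64(-0.068), -1]
[0.051, -0.0261, 0.0024, np.float64(-0.068), -1]
[0.0527, -0.0226, 0.0024, np.float64(-0.068), -1]
[0.0541, -0.019, 0.0024, np.float64(-0.068), -1]
[0.0552, -0.0153, 0.0024, np.float64(-0.068), -1]
[0.0561, -0.0115, 0.0024, np.float64(-0.068), -1]
[0.0568, -0.0077, 0.0024, np.float64(-0.068), -1]
[0.0572, -0.0039, 0.0024, np.float64(-0.068), -1]
[0.0573, 0.0, 0.0024, np.float64(-0.068), -1]
```

Call:
{"name": "apply_moves", "arguments": {
  "deltas": [
    [0.039,-0.042,0,-0.068,-1],
    [0.042,-0.039,0,-0.068,-1],
    [0.045,-0.036,0,-0.068,-1],
    [0.047,-0.033,0,-0.068,-1],
    [0.049,-0.03,0,-0.068,-1],
    [0.051,-0.026,0,-0.068,-1],
    [0.053,-0.023,0,-0.068,-1],
    [0.054,-0.019,0,-0.068,-1]
  ],
  "grip_force": 30
}}

```text
t: 5.2
tool_pos: [0.403, -0.1361, 0.232]
tool_rot: [2.79, 1.435, 0.006]
contact_force: [1.6, 0.7, -0.6]
opening: -0.0001
```

```bash
python3 - <<'E'
from h import *
plan(stand(0,-.018,.19),1.277,-1)
E
```

```text
t 5.2 from [ 0.403  -0.1361  0.232 ] yaw 0.95 tiltz [ 0.005  -0.0021 -1.    ] F [ 1.6  0.7 -0.6] open -0.0001
[0.0531, -0.013, 0.0084, np.float64(-0.065), -1]
[0.0538, -0.0095, 0.0084, np.float64(-0.065), -1]
[0.0543, -0.006, 0.0084, np.float64(-0.065), -1]
[0.0546, -0.0024, 0.0085, np.float64(-0.065), -1]
[0.0546, 0.0011, 0.0085, np.float64(-0.065), -1]
```

Call:
{"name": "apply_moves", "arguments": {
  "deltas": [
    [0.053,-0.013,0.006,-0.065,-1],
    [0.054,-0.01,0.006,-0.065,-1],
    [0.054,-0.006,0.008,-0.065,-1],
    [0.05,-0.002,0.008,-0.065,-1],
    [0.04,0.001,0.008,-0.065,-1],
    [0.01,0,0.006,0,-1],
    [0,0,0,0,-1],
    [0,0,0,0,-1]
  ]
}}

```text
t: 6.2
tool_pos: [0.502, 0.12, 0.1913]
tool_rot: [2.501, 1.883, 0.01]
contact_force: [0.2, -0.2, 0.2]
opening: -0.0002
```

```bash
python3 - <<'E'
from h import *
plan(stand(0,-.018,.112),1.277,-1)
o=ctrl.get_obs();p=ctrl.get_image('wrist');save(p,'w1')
p=ctrl.get_image('side');c=p['img'][130:290,230:430];cv2.imwrite('pics/s1.png',cv2.cvtColor(cv2.resize(c,None,fx=4,fy=3.7,interpolation=2),cv2.COLOR_RGB2BGR))
E
```

```text
t 6.2 from [0.502  0.12   0.1913] yaw 1.291 tiltz [ 0.0118 -0.0052 -0.9999] F [ 0.2 -0.2  0.2] open -0.0002
[-0.0008, 0.0011, 0.0397, np.float64(0.007), -1]
[-0.0008, 0.0011, 0.0397, np.float64(0.007), -1]
```

View pics/w1.png

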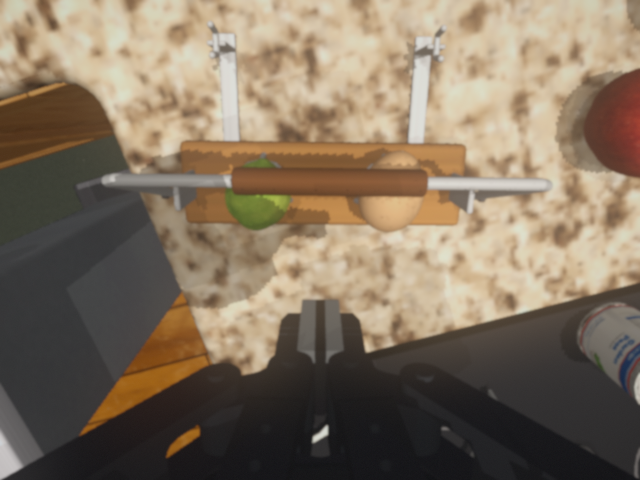

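View pics/s1.png

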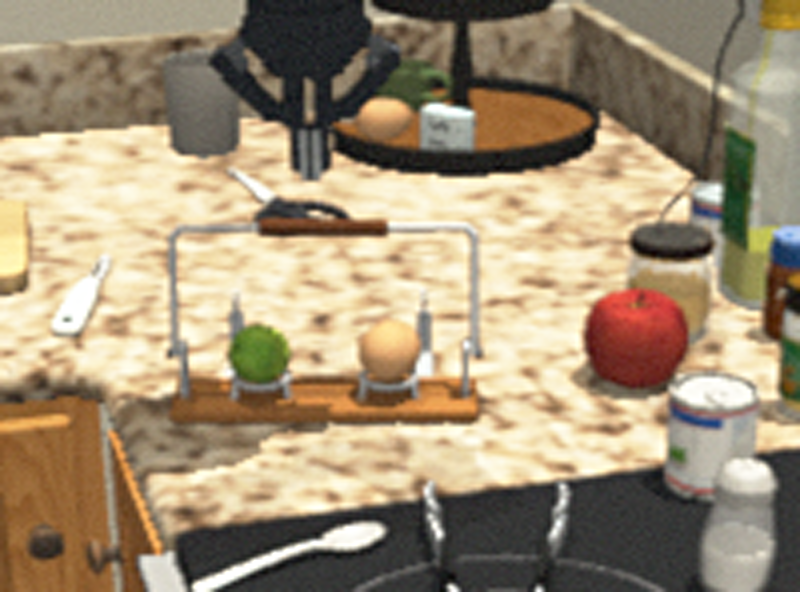

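Call:
{"name": "apply_moves", "arguments": {
  "deltas": [
    [0,0.001,0.045,0,-1],
    [0,0,0.04,0,-1],
    [0,0,0.005,0,-1],
    [0.02,0,0,0,-1],
    [0.02,0,0,0,-1],
    [0.02,0,0,0,-1],
    [0.015,0,0,0,-1],
    [0,0,0,0,-1]
  ]
}}

```text
t: 7.3
tool_pos: [0.532, 0.194, 0.1086]
tool_rot: [2.5, 1.871, 0.03]
contact_force: [-0.0, 0.1, 0.7]
opening: 0.0002
```

```bash
python3 - <<'E'
from h import *
plan(stand(0,.05,.1),1.277,-1)
p=ctrl.get_image('wrist');save(p,'w2')
E
```

```text
t 7.3 from [0.532  0.194  0.1086] yaw 1.285 tiltz [ 0.0267 -0.004  -0.9996] F [-0.   0.1  0.7] open 0.0002
[-0.0132, -0.0045, 0.0085, np.float64(0.008), -1]
```

View pics/w2.png

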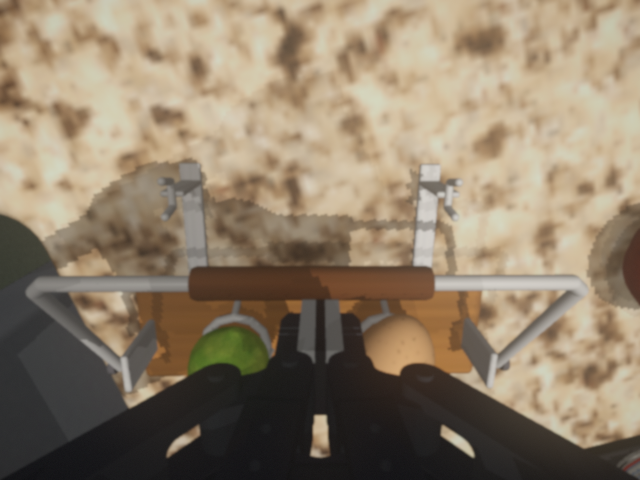

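Call:
{"name": "apply_moves", "arguments": {
  "deltas": [
    [0,0,-0.025,0,-1],
    [0,0,-0.01,0,-1],
    [0.02,0,0,0,-1],
    [0.006,0,0,0,-1],
    [0,0,0.02,0,-1],
    [0,0,0.02,0,-1],
    [0,0,0.015,0,-1],
    [0,0,0.01,0,-1]
  ]
}}

```text
t: 8.35
tool_pos: [0.5444, 0.2352, 0.0813]
tool_rot: [-2.517, -1.875, -0.078]
contact_force: [-0.5, 7.6, 3.7]
opening: -0.0001
```

```bash
python3 - <<'E'
from h import *
plan(stand(0,.092,.051),1.277,-1)
p=ctrl.get_image('wrist');save(p,'w3')
E
```

```text
t 8.35 from [0.5444 0.2352 0.0813] yaw 1.281 tiltz [ 0.0386  0.0314 -0.9988] F [-0.5  7.6  3.7] open -0.0001
[-0.0155, -0.005, 0.0295, np.float64(0.004), -1]
```

View pics/w3.png

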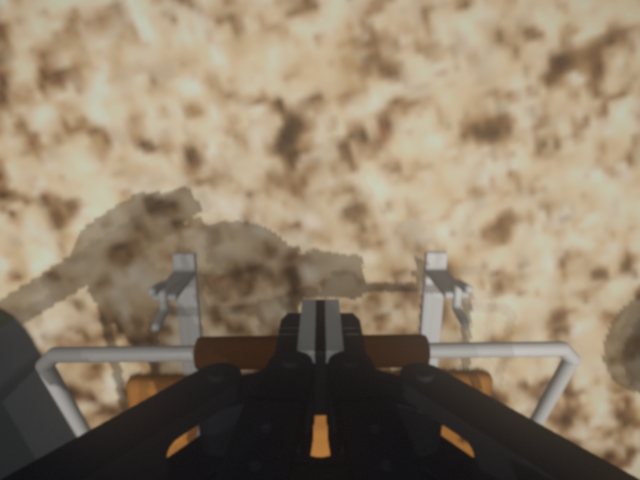

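Call:
{"name": "apply_moves", "arguments": {
  "deltas": [
    [0,0,-0.02,0,-1],
    [0,0,-0.02,0,-1],
    [-0.012,0,0,0,-1],
    [-0.01,0,0,0,-1],
    [0,0,0,0,-1],
    [0,0,0,0,-1],
    [0,0,0,0,-1],
    [0,0,0,0,-1]
  ]
}}

```text
t: 9.4
tool_pos: [0.5326, 0.2096, 0.1141]
tool_rot: [-2.516, -1.872, -0.064]
contact_force: [0.9, -0.3, 0.1]
opening: 0.0001
```

```bash
python3 - <<'E'
from h import *
plan(stand(0,.085,.06),1.277,-1)
p=ctrl.get_image('wrist');save(p,'w4')
p=ctrl.get_image('side');c=p['img'][130:290,230:430];cv2.imwrite('pics/s4.png',cv2.cvtColor(cv2.resize(c,None,fx=4,fy=3.7,interpolation=2),cv2.COLOR_RGB2BGR))
E
```

```text
t 9.4 from [0.5326 0.2096 0.1141] yaw 1.28 tiltz [ 0.0299  0.0286 -0.9991] F [ 0.9 -0.3  0.1] open 0.0001
[0.0048, -0.0013, 0.0543, np.float64(0.003), -1]
```

View pics/w4.png

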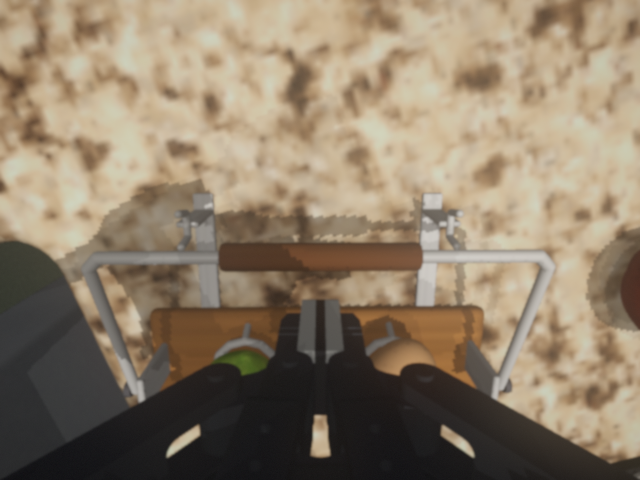

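View pics/s4.png

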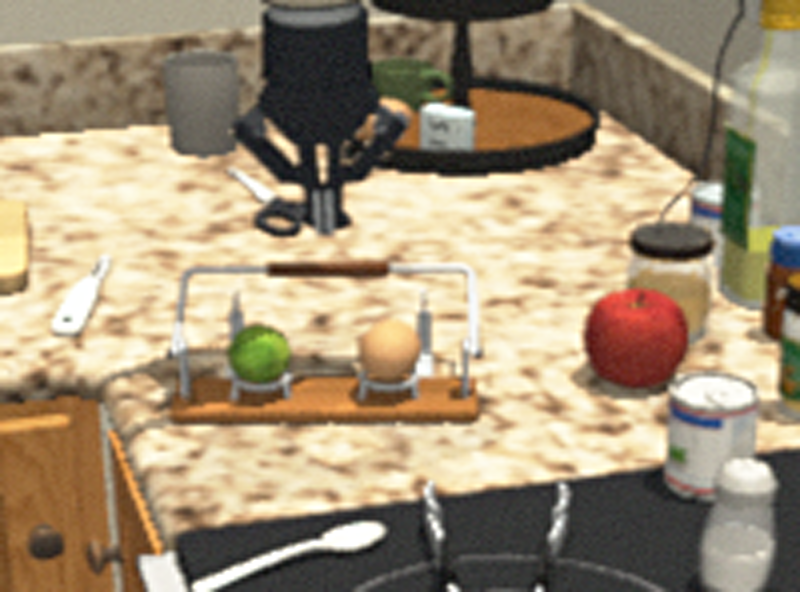

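```bash
cat >> h.py <<'E'
def ts(P): return R.from_euler('z',-SY).apply(np.atleast_2d(P)-SC)
E
python3 - <<'E'
from h import *
o=ctrl.get_obs();p=ctrl.get_image('wrist');T=cam(p,o);W=cloud(p,T)
for uv in [(240,256),(270,256),(320,256),(370,256),(400,256),(205,205),(430,205)]: print(uv,np.round(ts(W[uv[1],uv[0]])[0],3))
print(ts(o['tool_pos']), proj(p,T,o['tool_pos']))
E
```

```text
(240, 256) [-0.034  0.093  0.083]
(270, 256) [-0.021  0.093  0.083]
(320, 256) [0.001 0.093 0.082]
(370, 256) [0.022 0.093 0.083]
(400, 256) [0.035 0.094 0.084]
(205, 205) [-0.068  0.101  0.004]
(430, 205) [0.069 0.101 0.005]
[[0.00025145 0.07833562 0.11418145]] [320.48867247 319.91422109]
```

Call:
{"name": "apply_moves", "arguments": {
  "deltas": [
    [0.007,0,0,0,-1],
    [0,0,0,0,-1],
    [0,0,0.02,0,-1],
    [0,0,0.015,0,-1],
    [0,0,0.012,0,-1],
    [0,0,0.008,0,-1],
    [0,0,0.004,0,-1],
    [0,0,0,0,-1]
  ]
}}

```text
t: 10.55
tool_pos: [0.5361, 0.2188, 0.0507]
tool_rot: [-2.515, -1.872, -0.062]
contact_force: [-1.4, -0.4, 3.8]
opening: 0.0002
```

```bash
python3 - <<'E'
from h import *
o=ctrl.get_obs();p=ctrl.get_image('wrist');T=cam(p,o);W=cloud(p,T);save(p,'w5')
print(ts(o['tool_pos']),o['contact_force'], R.from_rotvec(o['tool_rot']).as_matrix()[:,2])
E
```

```text
[[0.0009141  0.0881132  0.05069271]] [-1.43453724 -0.42081763  3.78318056] [ 0.02800355  0.02836138 -0.9992054 ]
```

View pics/w5.png

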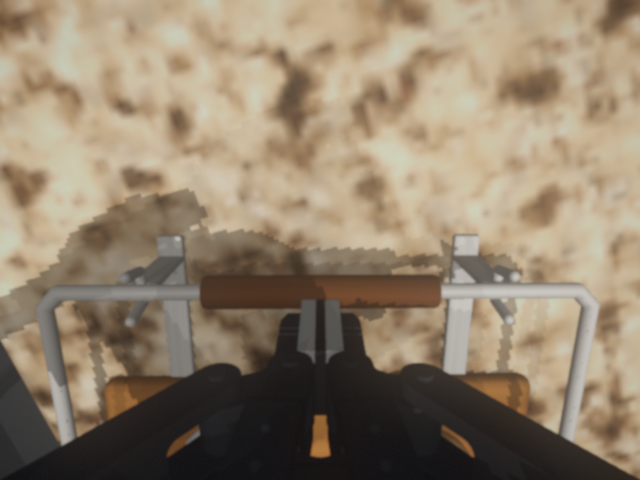

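Call:
{"name": "apply_moves", "arguments": {
  "deltas": [
    [0.002,0,0,0,-1],
    [0,0,0.004,0,-1],
    [0,0,0.004,0,-1],
    [0,0,0.002,0,-1],
    [0,0,0.0,0,-1],
    [0,0,0,0,-1],
    [0,0,0,0,-1],
    [0,0,0,0,-1]
  ]
}}

```text
t: 11.6
tool_pos: [0.5383, 0.2212, 0.0513]
tool_rot: [-2.514, -1.874, -0.058]
contact_force: [-0.3, -0.5, 1.7]
opening: -0.0002
```

```bash
python3 - <<'E'
from h import *
o=ctrl.get_obs();p=ctrl.get_image('wrist');T=cam(p,o);W=cloud(p,T);save(p,'w6')
print(ts(o['tool_pos']),o['contact_force'], R.from_rotvec(o['tool_rot']).as_matrix()[:,2])
for u in (220,250,390,420,120,530):
  c=W[270:315,u]; c=ts(c); c=c[c[:,2]>.02]; print(u,np.round(c.max(0),4),np.round(c[c[:,2].argmax()],3))
E
```

```text
[[0.00225735 0.09109033 0.05130493]] [-0.25302868 -0.54034283  1.72918845] [ 0.02623808  0.0264072  -0.99930687]
220 [-0.0343  0.1034  0.0525] [-0.034  0.1    0.052]
250 [-0.0237  0.1033  0.0511] [-0.024  0.097  0.051]
390 [0.0288 0.1036 0.0518] [0.028 0.098 0.052]
420 [0.0405 0.1032 0.0514] [0.039 0.098 0.051]
120 [-0.0687  0.1071  0.0541] [-0.069  0.107  0.054]
530 [0.0837 0.0997 0.0476] [0.082 0.097 0.048]
```

View pics/w6.png

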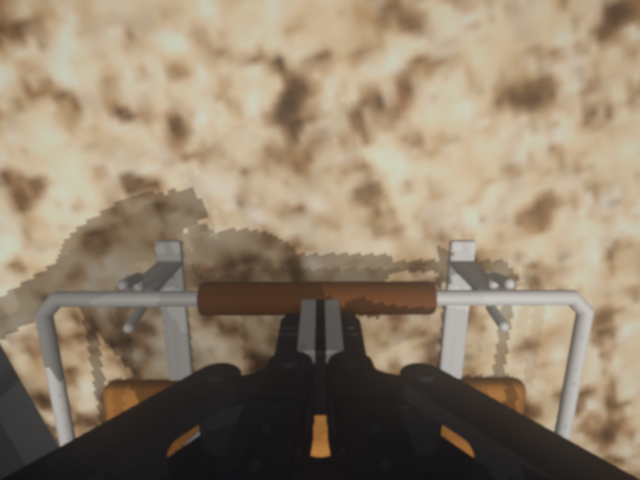

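Call:
{"name": "apply_moves", "arguments": {
  "deltas": [
    [0,0,-0.03,0,-1],
    [0,0,-0.05,0,0],
    [-0.03,0,-0.05,0,1],
    [-0.045,0,-0.03,0,1],
    [-0.045,0,-0.02,0,1],
    [-0.03,0,0,0,1],
    [-0.015,0,0,0,1],
    [0,0,0,0,1]
  ]
}}

```text
t: 12.65
tool_pos: [0.4849, 0.054, 0.23]
tool_rot: [-2.513, -1.877, -0.054]
contact_force: [0.2, 1.0, 0.2]
opening: 0.0851
```

```bash
python3 - <<'E'
from h import *
o=ctrl.get_obs();p=ctrl.get_image('wrist');T=cam(p,o);W=cloud(p,T);save(p,'w7')
plan([.532,-.1706,.15],1.24,1,smax=.05)
E
```

```text
t 12.7 from [0.485  0.0545 0.2298] yaw 1.284 tiltz [ 0.0247  0.0245 -0.9994] F [ 0.2  0.4 -0.1] open 0.0857
[-0.041, 0.0215, 0.0151, np.float64(0.009), 1]
[-0.0408, 0.0219, 0.0151, np.float64(0.009), 1]
[-0.0406, 0.0222, 0.0151, np.float64(0.009), 1]
[-0.0404, 0.0226, 0.0151, np.float64(0.009), 1]
[-0.0402, 0.0229, 0.0151, np.float64(0.009), 1]
```

View pics/w7.png

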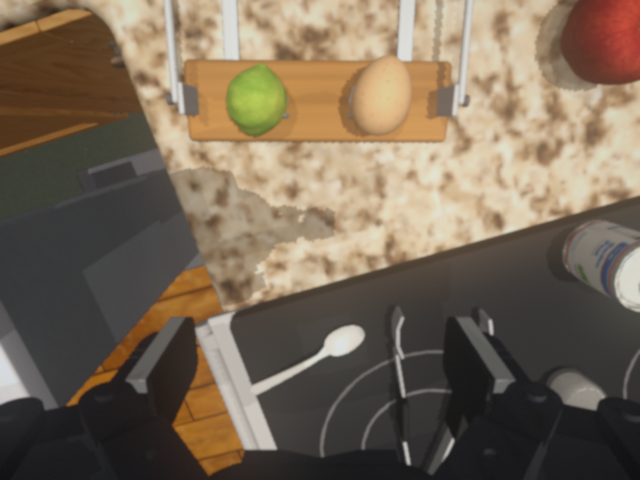

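```bash
python3 - <<'E'
from h import *
o=ctrl.get_obs();p=ctrl.get_image('wrist');T=cam(p,o);W=cloud(p,T)
m=(np.isfinite(W[...,2])&(W[...,2]>.036)).astype(np.uint8);m[:45]=0;m[145:]=0;m[:,:345]=0;m[:,425:]=0
n,l,s,c=cv2.connectedComponentsWithStats(m);i=1+s[1:,4].argmax();mm=(l==i)
P=W[mm];print('pix',mm.sum(),s[i])
xy=(P[:,:2]*1000).astype(np.float32);h=cv2.convexHull(xy);e=cv2.fitEllipse(h);print('ellipse world',e,'maxz',np.percentile(P[:,2],98))
ct,cv=cv2.findContours(mm.astype(np.uint8),0,1)[0][0],0
pix=cv2.fitEllipse(ct);print('pix ellipse',pix)
a=np.deg2rad(pix[2]);d=np.array([-np.sin(a),np.cos(a)])*25
A=atz(p,T,np.array(pix[0])+d,.048);B=atz(p,T,np.array(pix[0])-d,.048);v=B-A
print('egg ctr',atz(p,T,pix[0],.048),'long axis angle',np.arctan2(v[1],v[0]),np.arctan2(-v[1],-v[0]))
# least squares ellipsoid fit
from scipy.optimize import least_squares
def f(x):
    d=P-x[:3];c,s=np.cos(x[3]),np.sin(x[3]);u=d[:,0]*c+d[:,1]*s;w=-d[:,0]*s+d[:,1]*c
    return (np.sqrt((u/.0285)**2+(w/.022)**2+(d[:,2]/.022)**2)-1)*.022
r=least_squares(f,[.5535,.122,.048,1.2],loss='soft_l1',f_scale=.001);print('fit',np.round(r.x,4),np.sqrt((f(r.x)**2).mean()))
C=[atz(p,T,q,.012) for q in [(187,61),(450,61),(447,140),(190,140)]];C=np.array(C);print('stand c',C.mean(0),'yaw',np.arctan2(*(C[1]+C[2]-C[0]-C[3])[[1,0]]),np.linalg.norm(C[1]-C[0]),np.linalg.norm(C[1]-C[2]))
# tongs tips
E
```

```text
pix 3812 [ 351   56   61   81 3812]
ellipse world ((554.9940185546875, 124.74858093261719), (43.11433029174805, 56.173057556152344), 148.73976135253906) maxz 0.06840308255290307
pix ellipse ((381.52093505859375, 97.03665161132812), (58.46830368041992, 81.42113494873047), 16.05767059326172)
egg ctr [0.55542148 0.12539726 0.048     ] long axis angle 1.0265376537268045 -2.1150549998629886
fit [0.555  0.1244 0.0462 1.0319] 0.0005784818096271865
stand c [0.51172586 0.13652112 0.012     ] yaw -0.2850345578716203 0.20813739940957168 0.06124084531283811
```

Call:
{"name": "apply_moves", "arguments": {
  "deltas": [
    [-0.02,0.01,0,0.009,1],
    [-0.04,0.02,0,0.009,1],
    [-0.04,0.022,0,0.009,1],
    [-0.04,0.022,0,0.009,1],
    [-0.03,0.02,0,0.009,1],
    [-0.015,0.01,0,0,1],
    [0,0,0,0,1],
    [0,0,0,0,1]
  ]
}}

```text
t: 13.75
tool_pos: [0.5328, -0.1492, 0.2209]
tool_rot: [-2.533, -1.833, -0.052]
contact_force: [-0.0, 0.8, -0.5]
opening: 0.0854
```

```bash
python3 - <<'E'
from h import *
o=ctrl.get_obs();p=ctrl.get_image('wrist');T=cam(p,o);W=cloud(p,T);save(p,'w8')
plan([.532,-.1706,.15],1.24,1,smax=.05)
E
```

```text
t 13.8 from [ 0.5328 -0.1491  0.221 ] yaw 1.253 tiltz [ 0.0187  0.0313 -0.9993] F [ 0.2 -0.3 -0.6] open 0.0854
[-0.0116, 0.0027, 0.0351, np.float64(0.007), 1]
[-0.0116, 0.0028, 0.0351, np.float64(0.007), 1]
```

View pics/w8.png

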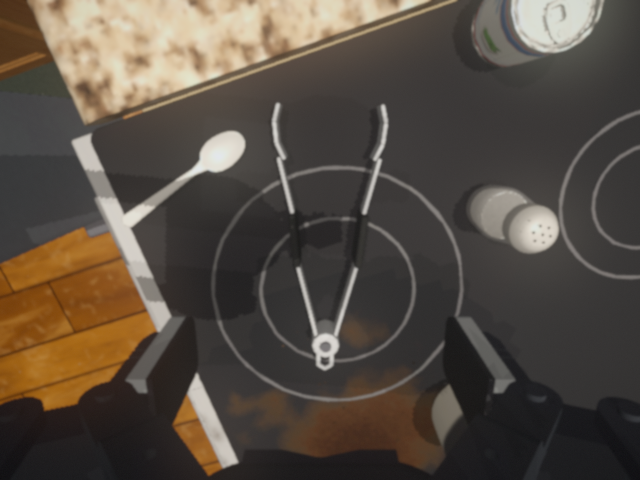

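```bash
python3 - <<'E'
from h import *
o=ctrl.get_obs();p=ctrl.get_image('wrist');T=cam(p,o);W=cloud(p,T)
for n in ['tongs_grip','tongs_jaws']: print(n,[(np.round(d['uv'],1),round(d['confidence'],2), np.round(atz(p,T,d['uv'],.024),4)) for d in ctrl.spot_point(p,n)[:2]])
a=lambda u,v,z=.04:atz(p,T,(u,v),z)
L=[(277,104),(293,212),(298,266)];Rr=[(383,104),(363,212),(355,266)]
M=[(a(*l)+a(*r))/2 for l,r in zip(L,Rr)]
for l,r in zip(L,Rr): print(np.linalg.norm(a(*l)-a(*r)))
piv=a(325,346);print(np.round(M,4),piv)
for m in M: d=m-piv;print(np.arctan2(d[1],d[0]),np.linalg.norm(d))
d=M[0]-piv;y=np.arctan2(d[1],d[0]);print('grip',piv+.095*np.array([np.cos(y),np.sin(y),0]))
m=(np.isfinite(W[...,2])&(W[...,2]>.012)&(W[...,2]<.06))
m[:100]=0;m[375:]=0;m[:,:265]=0;m[:,400:]=0;print(np.percentile(W[m][:,2],[50,90,98]), W[300,230])
E
```

```text
tongs_grip []
tongs_jaws []
0.07743868733484105
0.05467174413080078
0.04611049413016227
[[ 0.567  -0.072   0.04  ]
 [ 0.541  -0.1481  0.04  ]
 [ 0.5262 -0.1901  0.04  ]] [ 0.5027857  -0.25827881  0.04      ]
1.2389301681838432 0.19701790778894
1.2374072015245405 0.11663412518030887
1.2406502160701416 0.07212127831975967
grip [ 0.53373745 -0.16846239  0.04      ]
[0.02986232 0.03898028 0.0400909 ] [ 0.42880036 -0.2057591   0.00367071]
```

```bash
python3 - <<'E'
from h import *
plan([.534,-.1688,.05],1.239,1,n=5)
E
```

```text
t 13.95 from [ 0.5328 -0.1495  0.2214] yaw 1.253 tiltz [ 0.0194  0.0307 -0.9993] F [-0.5  0.1  0.1] open 0.0851
[-0.0048, 0.0011, 0.0341, np.float64(0.003), 1]
[-0.0048, 0.0011, 0.0341, np.float64(0.003), 1]
[-0.0048, 0.0012, 0.0341, np.float64(0.003), 1]
[-0.0048, 0.0012, 0.0341, np.float64(0.003), 1]
[-0.0048, 0.0012, 0.0341, np.float64(0.003), 1]
```

Call:
{"name": "apply_moves", "arguments": {
  "deltas": [
    [-0.005,0.001,0.03,0.003,1],
    [-0.005,0.001,0.034,0.003,1],
    [-0.005,0.001,0.034,0.003,1],
    [-0.005,0.001,0.034,0.003,1],
    [-0.005,0.001,0.025,0.003,1],
    [0,0,0.01,0,1],
    [0,0,0,0,1],
    [0,0,0,0,1]
  ]
}}

```text
t: 14.95
tool_pos: [0.536, -0.1673, 0.0543]
tool_rot: [-2.549, -1.825, -0.061]
contact_force: [0.0, -0.3, -0.1]
opening: 0.0855
```

```bash
python3 - <<'E'
from h import *
plan([.534,-.1688,.009],1.239,1,n=3)
o=ctrl.get_obs();p=ctrl.get_image('wrist');save(p,'w9')
E
```

```text
t 14.95 from [ 0.536  -0.1673  0.0543] yaw 1.243 tiltz [ 0.0282  0.0276 -0.9992] F [ 0.  -0.3 -0.1] open 0.0855
[-0.0012, -0.0007, 0.0151, np.float64(0.001), 1]
[-0.0012, -0.0007, 0.0151, np.float64(0.001), 1]
[-0.0012, -0.0007, 0.0151, np.float64(0.001), 1]
```

View pics/w9.png

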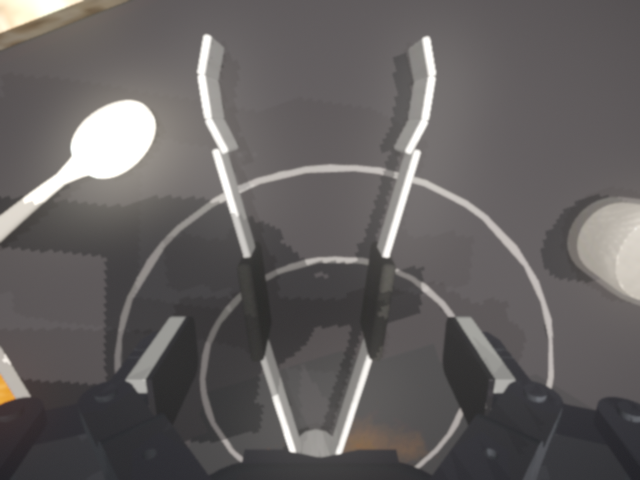

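Call:
{"name": "apply_moves", "arguments": {
  "deltas": [
    [-0.001,-0.001,0.016,0.001,1],
    [-0.001,-0.001,0.014,0.001,1],
    [-0.001,0,0.01,0.001,1],
    [0,0,0.004,0,1],
    [0,0,0,0,1],
    [0,0,0,0,1],
    [0,0,0,0,1],
    [0,0,0,0,1]
  ]
}}

```text
t: 16.0
tool_pos: [0.5357, -0.1689, 0.0092]
tool_rot: [-2.554, -1.823, -0.064]
contact_force: [-0.4, 0.3, -0.2]
opening: 0.0855
```

```bash
python3 - <<'E'
from h import *
plan([.534,-.1688,.009],1.239,1,n=1)
o=ctrl.get_obs();p=ctrl.get_image('wrist');save(p,'w10')
E
```

```text
t 16.0 from [ 0.5357 -0.1689  0.0092] yaw 1.24 tiltz [ 0.0314  0.0261 -0.9992] F [-0.4  0.3 -0.2] open 0.0855
[-0.0004, -0.0017, 0.0001, np.float64(0.001), 1]
```

View pics/w10.png

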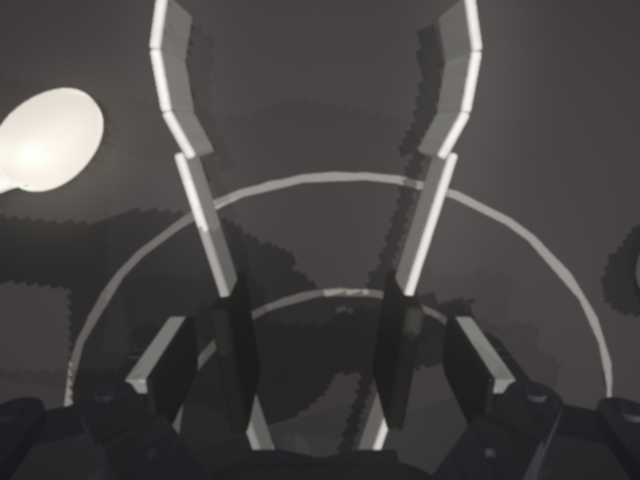

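Call:
{"name": "apply_moves", "arguments": {
  "deltas": [
    [0,-0.001,0,0,0.2],
    [0,0,0,0,0.2],
    [0,0,0,0,0.2],
    [0,0,0,0,0.2],
    [0,0,0,0,0.2],
    [0,0,-0.003,0,0.2],
    [0,0,-0.005,0,0.2],
    [0,0,-0.005,0,0.2]
  ],
  "grip_force": 40
}}

```text
t: 17.05
tool_pos: [0.5339, -0.1687, 0.0227]
tool_rot: [-2.553, -1.823, -0.063]
contact_force: [-0.4, 0.6, -0.7]
opening: 0.0514
```

```bash
python3 - <<'E'
from h import *
plan([.534,-.1688,.1],1.239,1,n=4)
o=ctrl.get_obs();p=ctrl.get_image('wrist');save(p,'w11')
E
```

```text
t 17.05 from [ 0.5339 -0.1687  0.0227] yaw 1.24 tiltz [ 0.0306  0.0266 -0.9992] F [-0.4  0.6 -0.7] open 0.0514
[0.0007, 0.0004, -0.0193, np.float64(0.0), 1]
[0.0007, 0.0004, -0.0193, np.float64(0.0), 1]
[0.0007, 0.0004, -0.0193, np.float64(0.0), 1]
[0.0007, 0.0004, -0.0193, np.float64(0.0), 1]
```

View pics/w11.png

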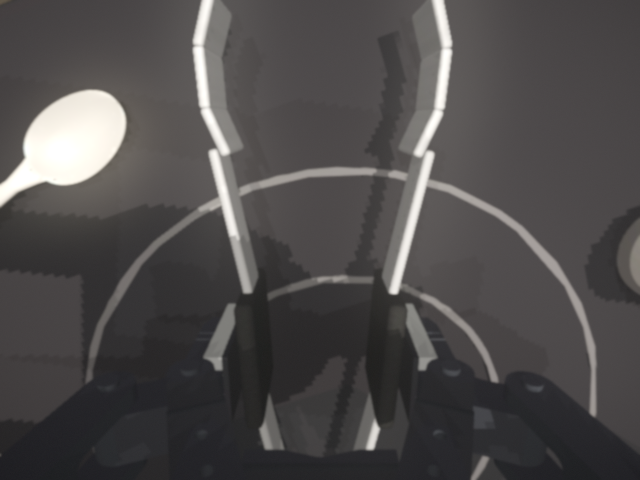

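Call:
{"name": "apply_moves", "arguments": {
  "deltas": [
    [0,0,-0.015,0,0.2],
    [0,0,-0.02,0,0.2],
    [0,0,-0.02,0,0.2],
    [0,0,-0.015,0,0.2],
    [0,0,-0.005,0,0.2],
    [0,0,0,0,0.2],
    [0,0,0,0,0.2],
    [0,0,0,0,0.2]
  ]
}}

```text
t: 18.1
tool_pos: [0.5316, -0.1709, 0.1031]
tool_rot: [-2.554, -1.823, -0.064]
contact_force: [-0.3, 0.4, -1.5]
opening: 0.0515
```

```bash
python3 - <<'E'
from h import *
plan([.470,-.028,.1],1.06,.2,n=8)
o=ctrl.get_obs();p=ctrl.get_image('wrist');save(p,'w12')
p=ctrl.get_image('side');c=p['img'][170:330,250:440];cv2.imwrite('pics/s12.png',cv2.cvtColor(cv2.resize(c,None,fx=4,fy=3.7,interpolation=2),cv2.COLOR_RGB2BGR))
E
```

```text
t 18.1 from [ 0.5316 -0.1709  0.1031] yaw 1.24 tiltz [ 0.0318  0.026  -0.9992] F [-0.3  0.4 -1.5] open 0.0515
[0.0144, -0.0131, 0.0006, np.float64(0.023), 0.2]
[0.0141, -0.0134, 0.0006, np.float64(0.023), 0.2]
[0.0138, -0.0137, 0.0006, np.float64(0.023), 0.2]
[0.0135, -0.014, 0.0006, np.float64(0.023), 0.2]
[0.0131, -0.0143, 0.0005, np.float64(0.023), 0.2]
[0.0128, -0.0146, 0.0005, np.float64(0.023), 0.2]
[0.0125, -0.0149, 0.0005, np.float64(0.023), 0.2]
[0.0121, -0.0152, 0.0005, np.float64(0.023), 0.2]
```

View pics/w12.png

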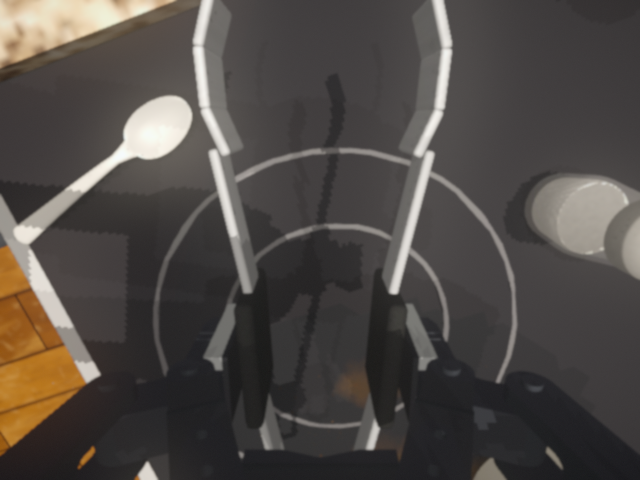

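View pics/s12.png

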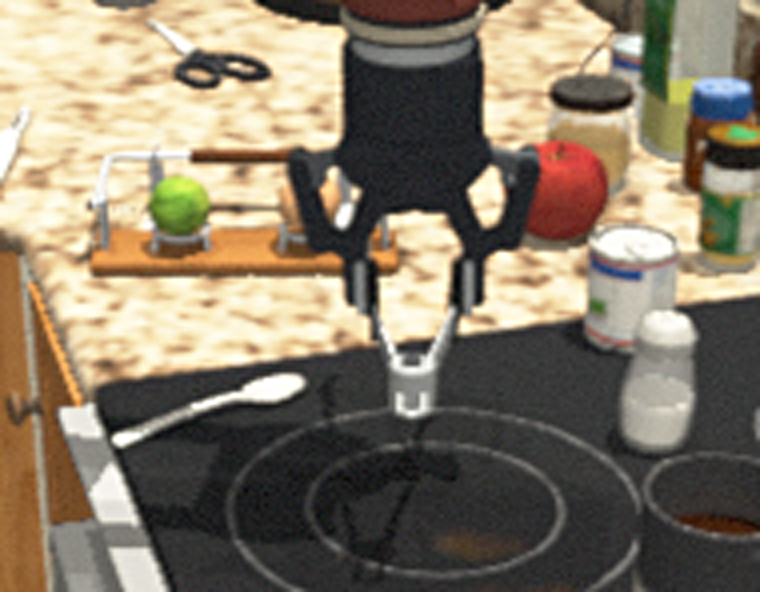

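Call:
{"name": "apply_moves", "arguments": {
  "deltas": [
    [0.014,-0.013,0,0.023,0.2],
    [0.015,-0.014,0,0.023,0.2],
    [0.015,-0.015,0,0.023,0.2],
    [0.014,-0.015,0,0.023,0.2],
    [0.014,-0.015,0,0.023,0.2],
    [0.013,-0.015,0,0.023,0.2],
    [0.013,-0.015,0,0.023,0.2],
    [0.006,-0.008,0,0.02,0.2]
  ]
}}

```text
t: 19.2
tool_pos: [0.4687, -0.0276, 0.1021]
tool_rot: [-2.708, -1.571, -0.059]
contact_force: [0.7, 0.9, -1.2]
opening: 0.0512
```

```bash
python3 - <<'E'
from h import *
plan([.470,-.028,.036],1.06,.2,n=4)
o=ctrl.get_obs();p=ctrl.get_image('wrist');save(p,'w13')
E
```

```text
t 19.2 from [ 0.4687 -0.0276  0.1021] yaw 1.051 tiltz [ 0.0272  0.0278 -0.9992] F [ 0.7  0.9 -1.2] open 0.0512
[-0.0006, 0.0002, 0.0165, np.float64(-0.002), 0.2]
[-0.0006, 0.0002, 0.0165, np.float64(-0.002), 0.2]
[-0.0006, 0.0002, 0.0165, np.float64(-0.002), 0.2]
[-0.0006, 0.0002, 0.0165, np.float64(-0.002), 0.2]
```

View pics/w13.png

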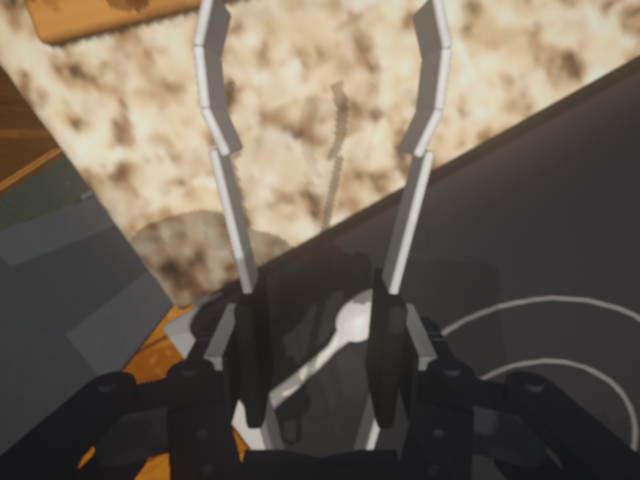

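Call:
{"name": "apply_moves", "arguments": {
  "deltas": [
    [0,0,0.016,0,0.2],
    [-0.001,0,0.018,0,0.2],
    [-0.001,0,0.016,0,0.2],
    [0,0,0.01,0,0.2],
    [0,0,0.003,0,0.2],
    [0,0,0,0,0.2],
    [0,0,0,0,0.2],
    [0,0,0,0,0.2]
  ]
}}

```text
t: 20.25
tool_pos: [0.4693, -0.0279, 0.0343]
tool_rot: [-2.707, -1.57, -0.057]
contact_force: [0.6, -0.2, -1.7]
opening: 0.0512
```

```bash
python3 - <<'E'
from h import *
o=ctrl.get_obs();p=ctrl.get_image('wrist');T=cam(p,o);W=cloud(p,T);save(p,'w14')
M=R.from_rotvec(o['tool_rot']).as_matrix()
def pt(r0,r1,c0,c1,h=.045):
    P=W[r0:r1,c0:c1].reshape(-1,3);P=P[np.isfinite(P[:,2])];P=P[P[:,2]>P[:,2].max()-.006];return P
print('tool',o['tool_pos'],M[:,2],yawof(o['tool_rot']))
for n,b in dict(Ltip=(2,20,195,235),Lmid=(65,85,190,230),Lback=(140,155,200,245),Rtip=(2,20,405,450),Rmid=(65,85,410,450),Rback=(140,155,400,440),Lgrip=(300,350,235,270),Rgrip=(300,350,370,402)).items():
    P=pt(*b);q=P.mean(0);print(n,np.round(q,4),'maxz',round(P[:,2].max(),4),'tool',np.round(M.T@(q-o['tool_pos']),4),len(P))
print('egg in tool',M.T@(np.array([.5552,.1245,.047])-o['tool_pos']))
p=ctrl.get_image('side');save(p,'s14');c=p['img'][170:330,250:440];cv2.imwrite('pics/s14.png',cv2.cvtColor(cv2.resize(c,None,fx=4,fy=3.7,interpolation=2),cv2.COLOR_RGB2BGR))
E
```

```text
tool [ 0.46926855 -0.02791849  0.03431352] [ 0.02604335  0.02828548 -0.99926056] 1.0512538306765327
Ltip [0.4926 0.0723 0.0575] maxz 0.06 tool [ 0.0994 -0.0293 -0.0197] 280
Lmid [0.4829 0.06   0.0574] maxz 0.0596 tool [ 0.0839 -0.0316 -0.0202] 280
Lback [0.4768 0.0415 0.0567] maxz 0.0593 tool [ 0.0648 -0.0277 -0.0202] 240
Rtip [0.5443 0.043  0.0573] maxz 0.0597 tool [ 0.0996  0.03   -0.019 ] 286
Rmid [0.5385 0.0284 0.0572] maxz 0.0598 tool [ 0.0841  0.0324 -0.0195] 288
Rback [0.5253 0.0138 0.0567] maxz 0.0591 tool [ 0.0648  0.0281 -0.0197] 238
Lgrip [ 0.4554 -0.0065  0.0626] maxz 0.0648 tool [ 0.0128 -0.0225 -0.028 ] 1015
Rgrip [ 0.4938 -0.0288  0.0624] maxz 0.0649 tool [ 0.0125  0.022  -0.0275] 855
egg in tool [ 0.17532241 -0.00102827 -0.00612793]
```

View pics/w14.png

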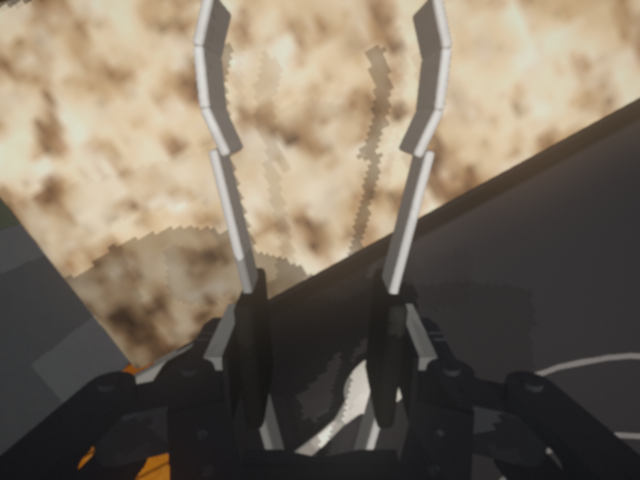

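View pics/s14.png

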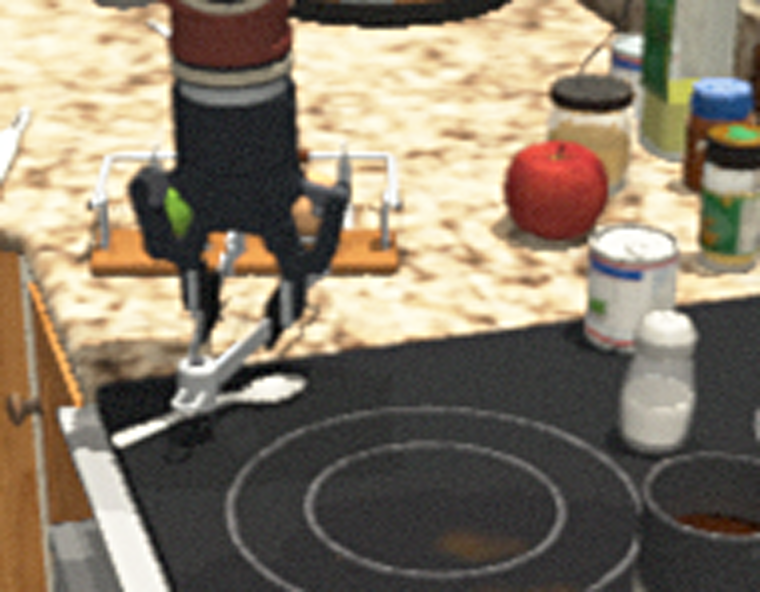

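Call:
{"name": "apply_moves", "arguments": {
  "deltas": [
    [0.01,0,0,0,0.2],
    [0.014,0,0,0,0.2],
    [0.014,0,0,0,0.2],
    [0.014,0,0,0,0.2],
    [0.01,0,0,0,0.2],
    [0.006,0,0,0,0.2],
    [0,0,0,0,0.2],
    [0,0,0,0,0.2]
  ]
}}

```text
t: 21.35
tool_pos: [0.506, 0.0362, 0.0375]
tool_rot: [-2.706, -1.573, -0.059]
contact_force: [-0.2, 0.3, -1.5]
opening: 0.0512
```

```bash
cat > chk.py <<'E'
from h import *
import sys
o=ctrl.get_obs();p=ctrl.get_image('wrist');T=cam(p,o);W=cloud(p,T);save(p,sys.argv[1])
M=R.from_rotvec(o['tool_rot']).as_matrix()
print('t',o['t'],'tool',o['tool_pos'],M[:,2],yawof(o['tool_rot']),o['contact_force'],o['opening'])
print('egg in tool',M.T@(np.array([.5552,.1245,.047])-o['tool_pos']),'jawmid world',o['tool_pos']+M@[.084,.0003,-.007])
E
python3 chk.py w15
```

```text
t 21.35 tool [0.50595085 0.03616352 0.03745422] [ 0.02690157  0.02823143 -0.99923936] 1.052872419498699 [-0.17695412  0.30089014 -1.45598024] 0.05115096093349342
egg in tool [ 0.10142202 -0.00088961 -0.00571977] jawmid world [0.54757983 0.10874831 0.04763102]
```

View pics/w15.png

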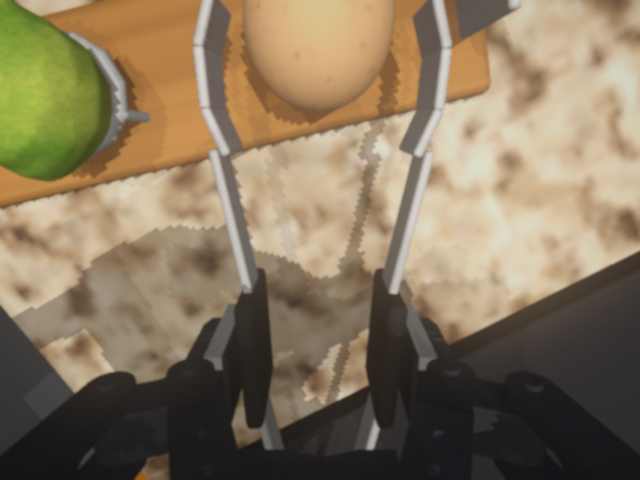

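```bash
python3 - <<'E'
from h import *
o=ctrl.get_obs();p=ctrl.get_image('wrist');T=cam(p,o);W=cloud(p,T)
M=R.from_rotvec(o['tool_rot']).as_matrix()
for uv in [(458,30),(465,20),(480,20),(495,12),(515,4),(448,40),(449,10)]:
    w=W[uv[1],uv[0]];print(uv,np.round(w,4),'tool',np.round(M.T@(w-o['tool_pos']),4))
E
```

```text
(458, 30) [0.6019 0.101  0.0105] tool [0.1028 0.0509 0.0313]
(465, 20) [0.6022 0.1025 0.0193] tool [0.1046 0.0505 0.0226]
(480, 20) [0.6011 0.0998 0.0331] tool [0.1022 0.051  0.0088]
(495, 12) [0.6011 0.0994 0.0444] tool [ 0.1024  0.0513 -0.0026]
(515, 4) [0.6034 0.0985 0.0519] tool [ 0.1029  0.0539 -0.01  ]
(448, 40) [0.58   0.0992 0.0621] tool [ 0.0924  0.0332 -0.0208]
(449, 10) [0.6017 0.1087 0.0109] tool [0.1094 0.0469 0.0312]
```

Call:
{"name": "apply_moves", "arguments": {
  "deltas": [
    [0.008,-0.001,0,0,0.2],
    [0.007,0,0.001,0,0.2],
    [0.003,0,0,0,0.2],
    [0,0,0,0,0.2],
    [0,0,0,0,0.2],
    [0,0,0,0,0.2],
    [0,0,0,0,0.2],
    [0,0,0,0,0.2]
  ]
}}

```text
t: 22.45
tool_pos: [0.5144, 0.0528, 0.0371]
tool_rot: [-2.708, -1.571, -0.059]
contact_force: [0.3, 0.6, -1.3]
opening: 0.0512
```

```bash
python3 chk.py w16
```

```text
t 22.45 tool [0.51436377 0.05279541 0.03709989] [ 0.02692828  0.02822509 -0.99923882] 1.051494199271962 [ 0.30756295  0.55685304 -1.30506023] 0.05121063577014605
egg in tool [ 8.28331637e-02 -6.91054190e-05 -6.76905280e-03] jawmid world [0.5560928  0.12532248 0.04727842]
```

View pics/w16.png

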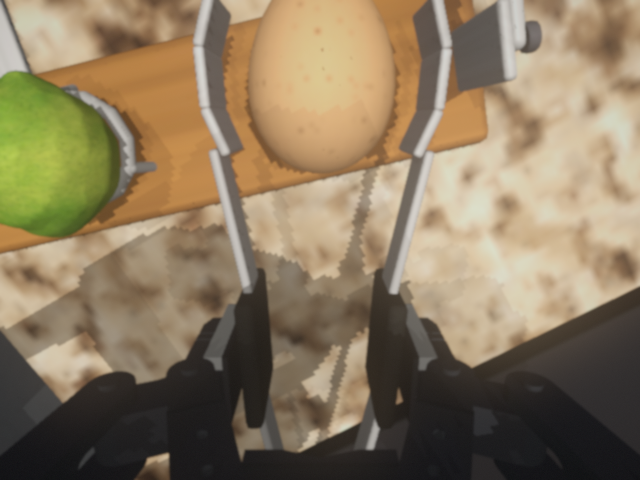

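Call:
{"name": "apply_moves", "arguments": {
  "deltas": [
    [0,0,0,0,0.0],
    [0,0,0,0,-0.1],
    [0,0,0,0,-1],
    [0,0,0,0,-1],
    [0,0,0,0,-1],
    [0,0,0,0,-1],
    [0,0,0,0,-1],
    [0,0,0,0,-1]
  ],
  "grip_force": 40
}}

```text
t: 23.5
tool_pos: [0.5144, 0.0528, 0.0373]
tool_rot: [-2.707, -1.571, -0.059]
contact_force: [-1.1, 0.1, -0.6]
opening: 0.0385
```

```bash
python3 chk.py w17
```

```text
t 23.5 tool [0.51439777 0.0527606  0.03734878] [ 0.02690071  0.02828426 -0.99923789] 1.0515470569210377 [-1.05822768  0.14082222 -0.59687511] 0.03851814383553125
egg in tool [ 0.08283733 -0.00011424 -0.00651716] jawmid world [0.55612309 0.12528936 0.0475304 ]
```

View pics/w17.png

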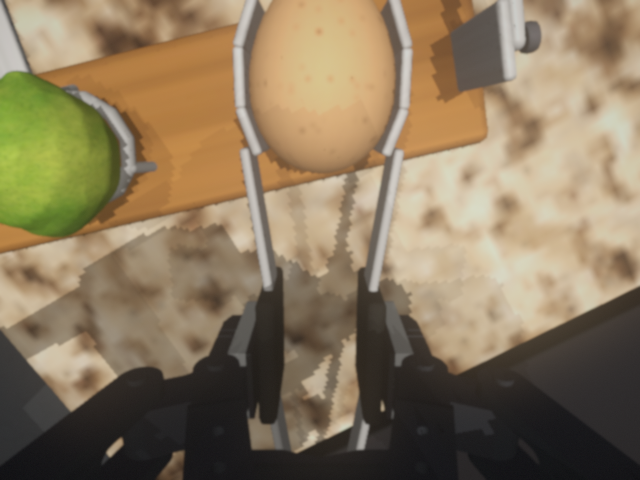

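Call:
{"name": "apply_moves", "arguments": {
  "deltas": [
    [0,0,-0.004,0,-1],
    [0,0,-0.008,0,-1],
    [0,0,-0.01,0,-1],
    [0,0,-0.012,0,-1],
    [0,0,-0.014,0,-1],
    [0,0,-0.014,0,-1],
    [0,0,-0.01,0,-1],
    [0,0,0,0,-1]
  ]
}}

```text
t: 24.55
tool_pos: [0.513, 0.0505, 0.1158]
tool_rot: [-2.709, -1.572, -0.062]
contact_force: [-0.0, -0.3, -1.2]
opening: 0.039
```

```bash
python3 chk.py w18
```

```text
t 24.55 tool [0.51303325 0.05045195 0.11581618] [ 0.02969404  0.02775226 -0.9991737 ] 1.051616351908036 [-0.01859955 -0.27938725 -1.19965834] 0.038999287125298675
egg in tool [ 0.08247578 -0.0009957   0.07206642] jawmid world [0.55473247 0.12298473 0.12607583]
```

View pics/w18.png

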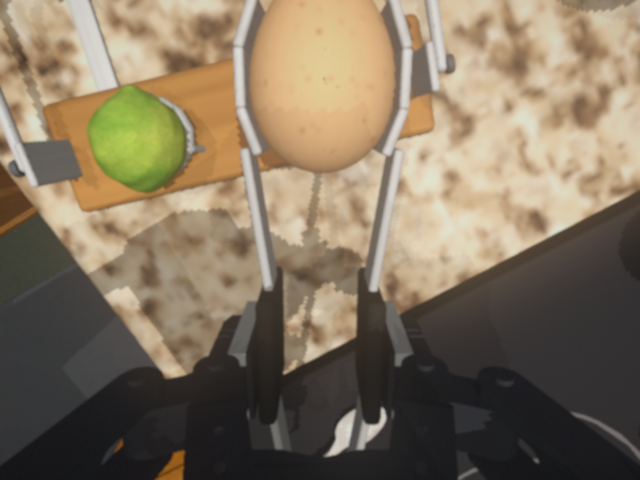

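Egg lifted with the tongs, about 8 cm up and unmoved in the jaws (col 320, row 80). I'll go higher.

Call:
{"name": "apply_moves", "arguments": {
  "deltas": [
    [0,0,-0.006,0,-1],
    [0,0,-0.012,0,-1],
    [0,0,-0.012,0,-1],
    [0,0,-0.012,0,-1],
    [0,0,-0.012,0,-1],
    [0,0,-0.008,0,-1],
    [0,0,0,0,-1],
    [0,0,0,0,-1]
  ]
}}

```text
t: 25.6
tool_pos: [0.5103, 0.0486, 0.1807]
tool_rot: [-2.708, -1.571, -0.059]
contact_force: [-0.3, 0.2, -2.6]
opening: 0.0388
```

Call:
{"name": "apply_moves", "arguments": {
  "deltas": [
    [0,0,0,0,-1],
    [0,0,0,0,-1],
    [0,0,0,0,-1],
    [0,0,0,0,-1],
    [0,0,0,0,-1],
    [0,0,0,0,-1],
    [0,0,0,0,-1],
    [0,0,0,0,-1]
  ]
}}

```text
t: 26.6
tool_pos: [0.5094, 0.0487, 0.179]
tool_rot: [-2.707, -1.57, -0.055]
contact_force: [-0.8, 0.0, -2.3]
opening: 0.0389
```

```bash
python3 chk.py w19; python3 - <<'E'
from h import *
p=ctrl.get_image('side');c=p['img'][90:330,230:450];cv2.imwrite('pics/s19.png',cv2.cvtColor(cv2.resize(c,None,fx=3,fy=2.5,interpolation=2),cv2.COLOR_RGB2BGR))
E
```

```text
t 26.6 tool [0.50938704 0.04871386 0.17901199] [ 0.02406845  0.02802978 -0.99931729] 1.0514575522765797 [-7.78396753e-01  1.09717538e-03 -2.25057008e+00] 0.038869623748027826
egg in tool [0.08368311 0.00121548 0.13514878] jawmid world [0.55114124 0.12124508 0.18905684]
```

View pics/w19.png

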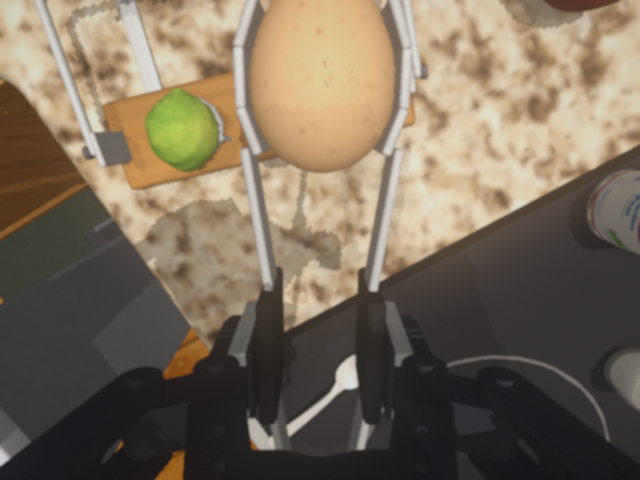

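View pics/s19.png

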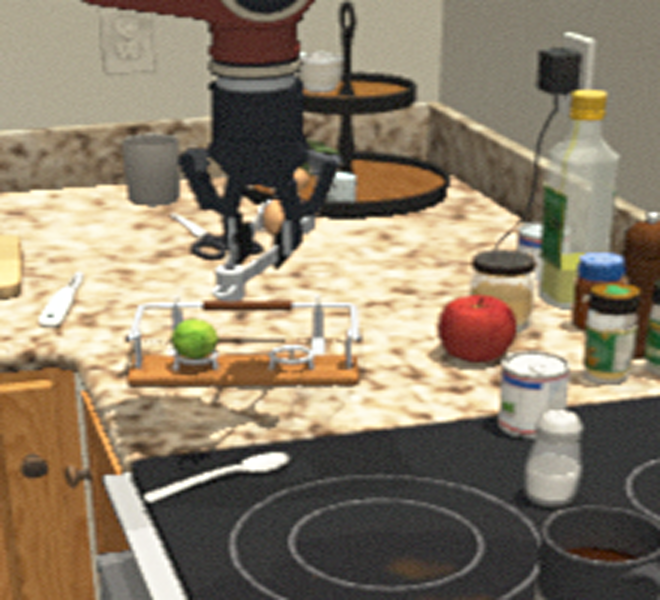

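```bash
python3 - <<'E'
from h import *
o=ctrl.get_obs();print(o['dq'],o['opening'])
print(ctrl.finish_job())
E
```

```text
[ 0.00073177  0.00122645  0.00196737  0.00011463  0.00011496 -0.00065476] 0.039065511388034144
the job is handed in; nothing more can be done
None
```

I folded the handle into its catches, took the tongs by their rubber grips, closed them on the egg at 40 N and lifted it out. I handed the job in at about 27 s with the egg still held in the air.

**Handle:** the first downward press caught the front of the grip. I backed off and pressed again. The top of the grip then measured 51–52 mm, which matches folded level, and the last picture shows it still down.

**Egg:** the jaw centre was at about z = 0.189, roughly 14 cm above where the egg sat. The egg did not move in the jaws during the lift, and the joints were practically still. The robot's fingers stayed on the tongs' grips throughout.

**Other things:** in the last pictures the lime is in its cup, and the teaspoon, tin, salt shaker and apple look unmoved. The mug is only partly in view there.

**Disagreements:**
- The tool leaned by about 2 degrees after the early moves and stayed that way. The tongs were still level at the last check, just before the jaws closed.
- The stand's position differed by 2–3 mm between cameras, so I used the wrist camera's measurement for the egg.
- The grips closed to 39 mm rather than the 41 mm listed, and the hold stayed firm.

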